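# Put the brittle soap box away under the tray stack

### The arm

A 7-joint arm with a two-finger parallel gripper is mounted at the origin on the work surface. World frame = base frame: x ahead of the robot, y to its left, z up, the work surface at z = 0. Lengths are in mm, angles in rad, forces in N, time in s.
With the tool pointing down it reaches from about 425 to 875 mm from the base axis. Payload 9.9 kg.
Tool frame: the origin (TCP) lies midway between the tips of the shut fingers; the grasp point (between the pads) lies 19 mm behind it; z points along the fingers, y is the line along which they close (so a half turn about z gives the same grasp; the last joint's range is limited). The gripper opens to 85 mm and grips with 20 to 120 N. Pads are 22 mm wide; open, the fingers measure 114 mm over their backs; the gripper's body (76 mm by 85 mm) begins 54 mm behind the grasp point. The pads swing forward as they close: fully open they stand 13 mm farther back than shut.
Start: joints at [1.139, 0.576, 0.025, 1.437, -0.015, 1.129, -0.057], TCP at [230.065, -634.586, 231.289] pointing down, gripper open.
Joint ranges: [-2.76, 2.76], [-0.34, 2.15], [-1.52, 1.57], [0.19, 2.46], [-1.09, 4.23], [0.17, 1.99], [-2.82, 2.82]. Speed limits (rad/s): [2.22, 2.22, 3.01, 3.01, 3.14, 3.14, 3.14].

### API

Orientations are given as a unit quaternion [x, y, z, w].
In Python, from plant import env, capture, camera_params, job gives the robot as it stands.
- The arm moves only by the tool play_rows, never from a script. Its argument "moves" is a list of rows, each an object of numbers: "wx", "wy", "wz": the turn, a rotation vector about the world's x, y, z normalised to -1 to 1, where 1 is 0.1 rad; "tx", "ty", "tz": the shift along the world's x, y, z normalised to -1 to 1, where 1 is 40 mm; "claw": the opening, from 0 (shut) to 1 (fully open). A call has 1 to 5 rows; each row shifts and turns the commanded pose from where the row before left it; what a row does not reach is not made up. A row lasts 1/12 s, in which the tool goes at most 41.7 mm and 7.16 degrees, less where a joint would pass 70% of its speed; a pose out of reach is approached as far as the arm can. A call with a number of a shift or a turn outside -1 to 1 is refused whole. A call with a gripper value outside its range is refused whole. The fingers move at their own pace and stop on an object; the grip force is fixed at half the most. Time passes only in rows, so rows that do not move let the fingers close. It gives the time, the measured TCP pose, the force, the opening and the grip force at its end, in the units of the state.
- env.sense(): the state, without advancing time (a new reading comes with each control period).
- capture(name): name is "scene" or "top" or "wrist"; returns (picture, depth): 420x560x3 uint8, red, green, blue; 420x560 float32, mm along the optical axis (not along the pixel's ray), 0 where there is no reading.
- camera_params(name): a dict with "fx", "fy", "cx", "cy" (pixels), "R" (3x3) and "t" (3): a world point X has camera coordinates R X + t; the wrist camera has in their place "hand_eye" (4x4, takes a point from camera to tool coordinates, whose origin is the TCP and whose axes are the flange's). Camera axes: x right, y down, z forward; pixel columns grow to the right and rows downward; lengths in mm; the calibration is good to about 2 mm. A picture is of the moment at which its call begins: read the wrist's pose just before it. camera_params takes no time and is no camera call.
- job.sign_off(): hands the job in; it is judged then, once.
The state is a dict: "clock": time; "joint_pos": joint angles; "joint_vel": joint speeds; "joint_torque": joint torques, N m; "eef_pos": TCP position; "eef_rot": TCP orientation; "wrist_force": force on the tool from outside, world axes, zero at the start; "moment": the same for the moment, N m; "grip_width": finger opening in mm; "grip_force": force on a finger pad.
Only numpy, scipy, OpenCV 4.12 (cv2) and the standard library are available. Lean on these libraries where they do the work, as an engineer would, in place of code of your own. Each camera call takes 0.05 s, during which the arm holds its last target. There are 200 camera calls.

### The job

Shut the lid of the empty soap box, then slide the box end first along the ledge into the free left half of the space under the red trays, beside the tube, until its far end is up against the back rail. The box is thin and cracks easily: push and press on it only lightly and never pinch or lift it, and do not shove the trays, the tube or any of the other things.

Things in the scene. Friction and masses are not known exactly. Their poses are not given: they have to be found in the camera images.
- soap_box: Empty milk-white plastic soap box with hinged lid, loose on the ledge: 110 long (its x) x 72 wide (its y) x 36 high when shut (base 24, lid 12, walls 3), 95 to 150 g. Origin: centre of its underside, z up. Brittle: it cracks if the robot presses on it with more than 15 N, and even the gripper's weakest pinch is too much. Pushed, it slides with about 1 N.
- hinge_mid (a point): Middle of the soap box's hinge line, which runs along the box's x on the upper edge of the base's +y long side (36 mm from the box's middle, 24 mm up). Axes as the box.
- soap_lid (a joint): Angle of the soap box's lid, rad: 0 shut (flat on top, reaching 72 mm from the hinge to the box's -y side), 1.57 upright (its edge 96 mm over the ledge), 2.0 fully back, leaning out past the +y side. It stays where left (hinge friction 0.018 N m); at 0 it meets a hard stop. Open, it is too tall for the cell.
- tray_stack: Stack of three nested translucent red trays, 210 wide (its y) x 95 deep (its x) x 166 high, 0.75 kg, loose on the ledge; it slides if pushed with more than about 4 N. Origin: centre of its footprint; +x runs from its open front to its back. Beneath is a space 52 mm high, open in front, with a 5 mm web at y = 9.5 mm between two cells; the -y cell holds the tube.
- left_cell (a point): Middle of the mouth of the free (+y, seen from the robot left) cell under the stack, at ledge level, in the plane of the trays' fronts. The cell is 88 mm wide between 5 mm walls, 52 mm high and 85 mm deep to the back rail. Axes as the stack: +x leads in. With the box home its centre is 30 mm inside (+x) and 25 mm of it sticks out.
- back_rail (a point): Point on the top edge of the back rail's face, 85 mm straight in from the mouth of the free cell, 30 mm up; the rail stands on the ledge and is the stop for the soap box.
- tube: Closed toothpaste tube, white, 115 mm long (x), 42 mm wide, 31 mm high, lying loose in the right-hand cell of the stack with its cap sticking out some 30 to 40 mm in front. Origin: centre of its underside.
- tumbler: Clear plastic tumbler, 72 mm across, 100 mm tall, standing loose on one side of the stack (the shampoo is on the other). Origin: centre of its underside.
- shampoo: White shampoo bottle, 60 mm across, 170 mm tall, standing loose on one side of the stack. Origin: centre of its underside.
- cream_jar: White cream jar, 62 mm across, 52 mm tall, standing loose across the ledge from the soap box (one is to the left, the other to the right). Origin: centre of its underside.
- nail_brush: Wooden nail brush, 88 mm (x) x 42 mm (y) x 30 mm high, loose beside the mouth of the free cell, left of it. Origin: centre of its underside.
- pumice: Round grey pumice stone, 60 mm across, 28 mm high, loose in front of the stack's right end. Origin: centre of its underside.
Mind the look-alikes: they are no part of the job. Leave any black or pink look-alike of the soap_box alone.

How it is judged (in metres and radians):
On the way, in this order (a step that is already met when the one before it is completed fails the run):
1. the soap box's lid is shut (value of joint soap_lid below 0.09 rad), for 0.2 s.
2. the shut soap box stands in the left cell, against the back rail (value of joint soap_lid below 0.09 rad and x of soap_box in the frame of tray_stack above -0.0265 m and y of soap_box in the frame of tray_stack between 0.04 and 0.072 m), for 0.2 s.
At the end, for the whole second after the job is handed in: The lid is shut (within 0.09 rad), and the box lies flat and still on the ledge in the left cell under the trays, lengthwise to within 0.2 rad, its far end within about 9 mm of the back rail (all of step 2 and angle between the x axis of soap_box and the x axis of tray_stack, either way round below 0.2 rad and height (world z) of soap_box below 0.006 m and angle between soap_box's own z axis and vertical below 0.08 rad and linear speed of each of soap_box, tray_stack below 0.01 m/s); the robot touches nothing.
It fails at once if the robot pressed or pinched the soap box with more than 15 N (contact force between any of the fingers, the arm and soap_box above 15 N).
It fails at once if the soap box was lifted or tipped (height (world z) of soap_box above 0.02 m or angle between soap_box's own z axis and vertical above 0.35 rad).
It fails at once if the tray stack was shoved by more than 12 mm (distance of tray_stack from where it was at the start of the episode above 0.012 m).
It fails at once if the tube was moved by more than 15 mm (distance of tube from where it was at the start of the episode above 0.015 m).
It fails at once if a bystander was moved by more than 15 mm or tipped (distance of any of tumbler, shampoo, cream_jar, nail_brush, pumice from where it was at the start of the episode above 0.015 m or angle between any of tumbler, shampoo, cream_jar's own z axis and vertical above 0.4 rad).
It also fails if it takes over 72 s, if anything falls off the work surface, if the arm or the gripper's body presses on something with over 40 N, if the wrist force passes 120 N, or if a joint passes its speed limit or range.

## Working session

There is one attempt and no reset: what is moved stays moved. The work goes in short steps, Python scripts to look and compute and a tool call to move; the robot and the scene stay as the last step left them, time stands still between calls to the robot, and variables do not carry over. Pictures are saved under pics/ and viewed, at most 10 in all, crops included, and the job is handed in when it is done.

Besides the shell and the picture viewer there is one more tool, called by a JSON object that holds its "op" and its "data", one argument or row to a line. play_rows: Moves the arm, as the interface text tells. Scaled input: -1 to 1 covers 40 mm each way for a shift and 0.1 rad each way for a turn. Its arguments: {"type":"object","properties":{"moves":{"type":"array"}},"required":["moves"]}

```bash
ls && mkdir -p pics && cat > h.py <<'E'
import numpy as np, cv2
from plant import env, capture, camera_params, job
def snap(name, out):
    im,d=capture(name); cv2.imwrite(f'pics/{out}.png',im[:,:,::-1]); np.save(f'pics/{out}_d.npy',d); return im,d
def cloud(name,d):
    p=camera_params(name); v,u=np.mgrid[:d.shape[0],:d.shape[1]]
    P=np.stack([(u-p['cx'])/p['fx']*d,(v-p['cy'])/p['fy']*d,d],-1)
    W=(P-p['t'])@np.array(p['R']); W[d==0]=np.nan; return W
E
python3 - <<'E'
from h import *
print(env.sense())
for n in ('scene','top'):
    im,d=snap(n,n+'0'); print(n,camera_params(n))
E
```

```text
pics
{'clock': 0.0, 'joint_pos': array([ 1.13920127,  0.57650158,  0.02484857,  1.43789624, -0.01497588,
        1.12898895, -0.05647061]), 'joint_vel': array([ 0.00029179,  0.00229951,  0.00072388, -0.00096093, -0.00083756,
       -0.00015264,  0.00041279]), 'joint_torque': array([-1.47853498e-04, -7.65747356e+01,  2.25008570e+00, -2.85960245e+01,
        1.51557382e-02,  1.27627276e-02,  9.35091066e-06]), 'eef_pos': array([ 229.90290087, -634.17135109,  230.46743617]), 'eef_rot': array([ 9.84911496e-01,  1.73056921e-01, -1.91735129e-04, -7.81596626e-04]), 'wrist_force': array([-0.24809143,  0.05997178,  0.61801442]), 'moment': array([-0.00269506,  0.05810488,  0.03034346]), 'grip_force': 0.0, 'grip_width': 85.50263175129419}
scene {'fx': 400.86352858884266, 'fy': 400.86352858884266, 'cx': 277.86488329956467, 'cy': 209.42985477894584, 'R': array([[ 0.03756387,  0.99911247, -0.01905839],
       [ 0.66478362, -0.03922432, -0.74600549],
       [-0.74609094,  0.01535314, -0.66566702]]), 't': array([  -5.6807009 , -288.99360625, 1326.19686886])}
top {'fx': 518.7144212624646, 'fy': 518.7144212624646, 'cx': 287.44080021206094, 'cy': 204.6545491495613, 'R': array([[-0.02919621, -0.99943247,  0.01680206],
       [-0.99802196,  0.02821051, -0.05618125],
       [ 0.05567537, -0.01840911, -0.9982792 ]]), 't': array([ -31.92929768,  492.17772727, 1147.37800885])}
```

View pics/scene0.png

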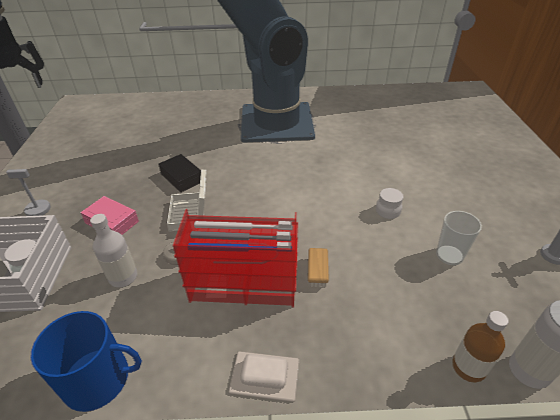

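View pics/top0.png

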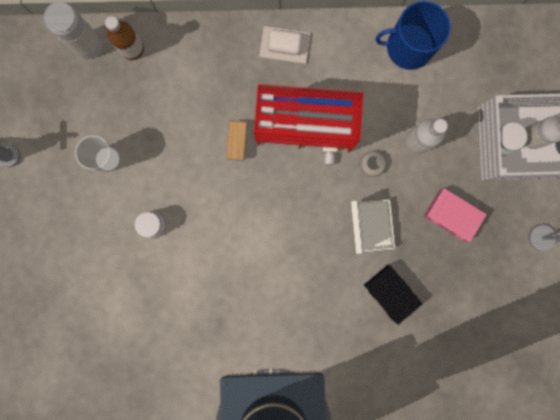

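The top view shows the open white soap box at (375,225), with its lid upright on its left. Possible confusions are the black box (393,293), the pink box (457,215), the soap dish (285,43) and the rack (530,135). I choose the white open one with the lid. The stack is at (308,118), brush at (237,140), tube cap at (330,155), pumice at (373,163) and jar at (149,224).

```bash
cat > m.py <<'E'
from h import *
def rect(name,P,m):
    q=P[m]; 
    r=cv2.minAreaRect(q[:,:2].astype(np.float32)); print(name,len(q),'z',np.percentile(q[:,2],[2,50,98]).round(1),'rect',np.round(r[0],1),np.round(r[1],1),round(r[2],1)); return r
E
python3 - <<'E'
from m import *
im=cv2.imread('pics/top0.png'); d=np.load('pics/top0_d.npy'); W=cloud('top',d)
v,u=np.mgrid[:420,:560]
hsv=cv2.cvtColor(im,cv2.COLOR_BGR2HSV)
z=W[...,2]
def reg(a,b,c,e): return (u>a)&(u<b)&(v>c)&(v<e)&np.isfinite(z)
print('table z',np.nanmedian(z[300:350,100:200]))
red=(hsv[...,1]>170)&((hsv[...,0]<8)|(hsv[...,0]>172))
R=reg(240,380,75,160)&red
rect('stack all',W,R&(z>30)); rect('stack top',W,R&(z>135))
B=reg(340,405,190,260)
rect('box >12',W,B&(z>12)); rect('lid >45',W,B&(z>45)); rect('lid >80',W,B&(z>80));rect('rim 16-32',W,B&(z>16)&(z<32))
rect('floor',W,B&(z>1)&(z<10)&(hsv[...,2]>120))
rect('brush',W,reg(220,250,110,170)&(z>20)); rect('pumice',W,reg(355,390,145,182)&(z>15)); rect('cap',W,reg(320,340,145,168)&(z>8)&~red)
rect('jar',W,reg(130,170,205,245)&(z>40)); rect('shampoo',W,reg(405,455,115,155)&(z>20)); rect('black',W,reg(360,425,260,330)&(z>20)); rect('pink',W,reg(425,490,185,245)&(z>20))
for r in range(190,262,6): print(' '.join('%3.0f'%x for x in z[r,344:404:3]))
ds=np.load('pics/scene0_d.npy'); S=cloud('scene',ds); ims=cv2.imread('pics/scene0.png')
zs=S[...,2]
hs=cv2.cvtColor(ims,cv2.COLOR_BGR2HSV)
C=(u>160)&(u<212)&(v>165)&(v<222)&np.isfinite(zs)
rect('scene lid>45',S,C&(zs>45)); rect('scene lid>80',S,C&(zs>80))
reds=(hs[...,1]>150)&((hs[...,0]<10)|(hs[...,0]>170))&(u>170)&(u<305)&(v>205)&(v<310)
rect('scene stack',S,reds&(zs>20)); rect('scene stack backface',S,reds&(zs>60)&(zs<140))
a=cv2.resize(ims[155:320,150:340],None,fx=4,fy=3.6,interpolation=cv2.INTER_CUBIC)[:594,:400]
b=cv2.resize(im[70:270,215:415],(400,594) if 0 else (400,400),interpolation=cv2.INTER_CUBIC)
b=cv2.resize(im[70:270,225:415],(399,420),interpolation=cv2.INTER_CUBIC)
a=cv2.resize(ims[160:315,155:335],(399,344),interpolation=cv2.INTER_CUBIC)
c=np.zeros((420,798,3),np.uint8); c[:,:399]=b; c[:344,399:]=a; cv2.imwrite('pics/crop0.png',c)
E
```

```text
table z -0.9573280417099488
stack all 3739 z [ 61.4 138.3 163.7] rect [664.4 -90. ] [210.8  95.8] 84.0
stack top 3002 z [135.4 139.  164.5] rect [664.4 -89.5] [209.9  95.5] 84.1
box >12 627 z [14.4 30.3 96.4] rect [ 439.3 -229.6] [109.9  98.3] 3.6
lid >45 309 z [88.  93.  97.2] rect [ 436.6 -189.4] [109.7  18.1] 3.9
lid >80 307 z [88.3 93.  97.2] rect [ 436.4 -186.9] [109.7  12.5] 3.5
rim 16-32 297 z [16.9 23.7 28.7] rect [ 439.9 -240.7] [109.9  76. ] 3.7
floor 1446 z [1.1 3.1 8.2] rect [ 440.6 -237.9] [144.  154.4] 88.1
brush 733 z [23.3 28.8 33. ] rect [638.4  64.2] [42.3 88.9] 84.0
pumice 343 z [16.  23.2 29.8] rect [ 578.9 -239.5] [55.5 55.3] 43.2
cap 226 z [ 9.9 23.4 59.4] rect [ 598.  -139.7] [39.5 36. ] 81.9
jar 518 z [44.6 50.8 55.2] rect [455.9 257.9] [53.6 52.1] 89.9
shampoo 990 z [ 27.3 112.3 171.5] rect [ 627.6 -343.8] [60.2 53.7] 29.9
black 1743 z [25.  35.5 40.2] rect [ 286.8 -272.1] [111.2  76.6] 38.1
pink 1731 z [23.3 35.6 40.1] rect [ 456.9 -418.4] [111.8  77.3] 56.7
 -1  -2   0   1  -1  -2   4  -1   1  -1  -0  -4  -3  -2  -1  -1  -1  -0  -3   2
  1  -4   1  -4   1  
[... 477 characters left out ...]
1  98  -1  -1   1   5   2   6   0   5   5   1  21  -3   0  -3
 -2   2  -1   0  93  95  24   1   0   3   2   1   2  -1  -1   4  18  -3  -7  -1
 -4   1  -2  -1  94  96  20   1   1   4   6   2   0   0   2  -1  14  -5   2   0
 -2   1  -1  -3  93  90  32  21  27  21  -3  -1  -3  -3   1   1  -2  -3   0  -2
 -2  -2  -2   1  -2  -5   1   0  -5  -1  -3   2  -4   4   1  -1  -1  -2   0  -3
scene lid>45 466 z [ 50.5  96.2 166.8] rect [ 512.1 -170.2] [260.2  51.2] 1.2
scene lid>80 400 z [ 81.6 139.9 166.8] rect [ 512.5 -168.2] [260.2  50.8] 0.2
scene stack 6654 z [ 29.9 125.7 166.4] rect [667.2 -90. ] [214.4  98.7] 84.2
scene stack backface 3890 z [ 62.  109.6 139.9] rect [667.7 -89.1] [212.7  97.6] 83.9
```

View pics/crop0.png

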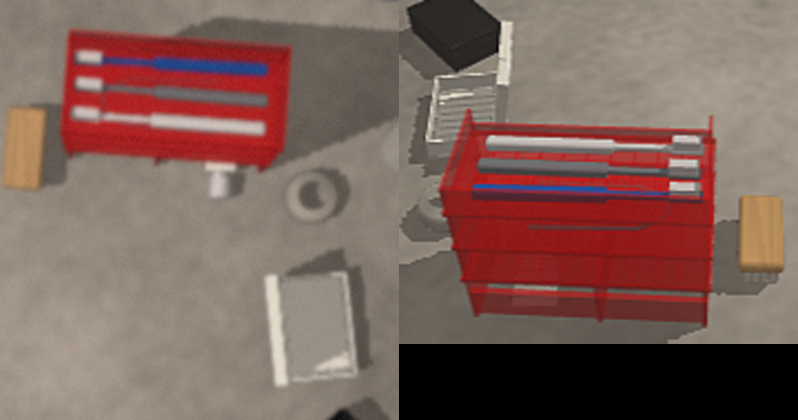

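The crop confirms it: a milk-white open box with its lid standing slightly past upright on the +y side. Box centre is about (440,-242) with yaw +3.7°, the lid top is at y≈-187, and the stack is at about (665,-90) with yaw -6°. Sizes match the description. I'll move to the left of the lid with the fingers shut.

{"op": "play_rows", "data": {
  "moves": [
    {"tx": 0.4,"ty": 0.9,"wz": -0.87,"claw": 0},
    {"tx": 0.4,"ty": 0.9,"wz": -0.87,"claw": 0},
    {"tx": 0.4,"ty": 0.9,"wz": -0.87,"claw": 0},
    {"tx": 0.4,"ty": 0.9,"wz": -0.87,"claw": 0},
    {"tx": 0.4,"ty": 0.9,"claw": 0}
  ]
}}

```text
$.moves[0]: bad value
```

{"op": "play_rows", "data": {
  "moves": [
    {"tx": 0.4,"ty": 0.9,"claw": 0},
    {"tx": 0.4,"ty": 0.9,"claw": 0},
    {"tx": 0.4,"ty": 0.9,"claw": 0},
    {"tx": 0.4,"ty": 0.9,"claw": 0},
    {"tx": 0.4,"ty": 0.9,"claw": 0}
  ]
}}

```text
$.moves[0]: bad value
```

{"op": "play_rows", "data": {
  "moves": [
    {"tx": 0.4,"ty": 0.9,"claw": 0},
    {"tx": 0.4,"ty": 0.9,"claw": 0},
    {"tx": 0,"ty": 0.5,"claw": 0},
    {"claw": 0},
    {"claw": 0}
  ]
}}

```text
$.moves[0]: bad value
```

{"op": "play_rows", "data": {
  "moves": [
    {"tx": 0.4,"ty": 0.9,"tz": 0,"wx": 0,"wy": 0,"wz": -0.87,"claw": 0},
    {"tx": 0.4,"ty": 0.9,"tz": 0,"wx": 0,"wy": 0,"wz": -0.87,"claw": 0},
    {"tx": 0.4,"ty": 0.9,"tz": 0,"wx": 0,"wy": 0,"wz": -0.87,"claw": 0},
    {"tx": 0.4,"ty": 0.9,"tz": 0,"wx": 0,"wy": 0,"wz": -0.87,"claw": 0},
    {"tx": 0.4,"ty": 0.9,"tz": 0,"wx": 0,"wy": 0,"wz": 0,"claw": 0}
  ]
}}

```text
clock: 0.52
eef_pos: [310.4, -452.6, 230.9]
eef_rot: [1.0, -0.003, -0.0, -0.0]
wrist_force: [1.0, -0.3, -0.2]
grip_width: 25.8
grip_force: 0.0
```

{"op": "play_rows", "data": {
  "moves": [
    {"tx": 0.35,"ty": 0.87,"tz": 0,"wx": 0,"wy": 0,"wz": 0,"claw": 0},
    {"tx": 0.35,"ty": 0.87,"tz": 0,"wx": 0,"wy": 0,"wz": 0,"claw": 0},
    {"tx": 0.35,"ty": 0.87,"tz": 0,"wx": 0,"wy": 0,"wz": 0,"claw": 0},
    {"tx": 0.35,"ty": 0.87,"tz": 0,"wx": 0,"wy": 0,"wz": 0,"claw": 0},
    {"tx": 0.35,"ty": 0.87,"tz": 0,"wx": 0,"wy": 0,"wz": 0,"claw": 0}
  ]
}}

```text
clock: 0.93
eef_pos: [380.2, -278.7, 231.2]
eef_rot: [1.0, -0.0, -0.0, -0.0]
wrist_force: [0.4, -0.6, -0.7]
grip_width: 0.3
grip_force: 0.0
```

{"op": "play_rows", "data": {
  "moves": [
    {"tx": 0.35,"ty": 0.87,"tz": 0,"wx": 0,"wy": 0,"wz": 0,"claw": 0},
    {"tx": 0.35,"ty": 0.87,"tz": 0,"wx": 0,"wy": 0,"wz": 0,"claw": 0},
    {"tx": 0.35,"ty": 0.87,"tz": 0,"wx": 0,"wy": 0,"wz": 0,"claw": 0},
    {"tx": 0.35,"ty": 0.87,"tz": 0,"wx": 0,"wy": 0,"wz": 0,"claw": 0},
    {"tx": 0,"ty": 0,"tz": 0,"wx": 0,"wy": 0,"wz": 0,"claw": 0}
  ]
}}

```text
clock: 1.35
eef_pos: [438.7, -134.1, 231.3]
eef_rot: [1.0, 0.005, 0.001, -0.002]
wrist_force: [0.0, -0.6, -0.5]
grip_width: 0.1
grip_force: 0.0
```

{"op": "play_rows", "data": {
  "moves": [
    {"tx": 0,"ty": 0,"tz": -0.9,"wx": 0,"wy": 0,"wz": 0,"claw": 0},
    {"tx": 0,"ty": 0,"tz": -0.9,"wx": 0,"wy": 0,"wz": 0,"claw": 0},
    {"tx": 0,"ty": 0,"tz": -0.9,"wx": 0,"wy": 0,"wz": 0,"claw": 0},
    {"tx": 0,"ty": 0,"tz": -0.9,"wx": 0,"wy": 0,"wz": 0,"claw": 0},
    {"tx": 0,"ty": 0,"tz": -0.35,"wx": 0,"wy": 0,"wz": 0,"claw": 0}
  ]
}}

```text
clock: 1.77
eef_pos: [434.0, -140.9, 69.7]
eef_rot: [1.0, 0.0, -0.002, -0.001]
wrist_force: [0.0, -0.2, -0.2]
grip_width: 0.0
grip_force: 0.0
```

{"op": "play_rows", "data": {
  "moves": [
    {"tx": 0,"ty": 0,"tz": 0,"wx": 0,"wy": 0,"wz": 0,"claw": 0},
    {"tx": 0,"ty": 0,"tz": 0,"wx": 0,"wy": 0,"wz": 0,"claw": 0}
  ]
}}

```text
clock: 1.93
eef_pos: [435.5, -141.4, 72.9]
eef_rot: [1.0, -0.0, -0.001, -0.0]
wrist_force: [-0.3, 0.4, 1.3]
grip_width: 0.1
grip_force: 0.0
```

{"op": "play_rows", "data": {
  "moves": [
    {"tx": 0,"ty": -0.16,"tz": 0,"wx": 0,"wy": 0,"wz": 0,"claw": 0},
    {"tx": 0,"ty": -0.16,"tz": 0,"wx": 0,"wy": 0,"wz": 0,"claw": 0},
    {"tx": 0,"ty": -0.16,"tz": 0,"wx": 0,"wy": 0,"wz": 0,"claw": 0},
    {"tx": 0,"ty": -0.16,"tz": 0,"wx": 0,"wy": 0,"wz": 0,"claw": 0},
    {"tx": 0,"ty": -0.16,"tz": 0,"wx": 0,"wy": 0,"wz": 0,"claw": 0}
  ]
}}

```text
clock: 2.35
eef_pos: [436.4, -174.5, 74.0]
eef_rot: [1.0, -0.0, 0.001, 0.0]
wrist_force: [0.7, -0.3, 0.0]
grip_width: -0.1
grip_force: 0.2
```

{"op": "play_rows", "data": {
  "moves": [
    {"tx": 0,"ty": -0.16,"tz": 0.03,"wx": 0,"wy": 0,"wz": 0,"claw": 0},
    {"tx": 0,"ty": -0.16,"tz": 0.03,"wx": 0,"wy": 0,"wz": 0,"claw": 0},
    {"tx": 0,"ty": -0.16,"tz": 0.01,"wx": 0,"wy": 0,"wz": 0,"claw": 0},
    {"tx": 0,"ty": -0.16,"tz": 0,"wx": 0,"wy": 0,"wz": 0,"claw": 0},
    {"tx": 0,"ty": 0,"tz": 0,"wx": 0,"wy": 0,"wz": 0,"claw": 0}
  ]
}}

```text
clock: 2.77
eef_pos: [436.0, -200.6, 76.1]
eef_rot: [1.0, -0.001, 0.0, 0.0]
wrist_force: [-0.5, -1.6, -0.3]
grip_width: 0.1
grip_force: 0.0
```

{"op": "play_rows", "data": {
  "moves": [
    {"tx": 0,"ty": -0.12,"tz": -0.03,"wx": 0,"wy": 0,"wz": 0,"claw": 0},
    {"tx": 0,"ty": -0.12,"tz": -0.04,"wx": 0,"wy": 0,"wz": 0,"claw": 0},
    {"tx": 0,"ty": -0.12,"tz": -0.05,"wx": 0,"wy": 0,"wz": 0,"claw": 0},
    {"tx": 0,"ty": -0.12,"tz": -0.06,"wx": 0,"wy": 0,"wz": 0,"claw": 0},
    {"tx": 0,"ty": 0,"tz": 0,"wx": 0,"wy": 0,"wz": 0,"claw": 0}
  ]
}}

```text
clock: 3.18
eef_pos: [435.8, -219.2, 68.4]
eef_rot: [1.0, -0.001, -0.0, 0.0]
wrist_force: [0.7, 0.1, -0.6]
grip_width: 0.1
grip_force: 0.0
```

```bash
python3 - <<'E'
from m import *
print(env.sense()['eef_pos'],env.sense()['wrist_force'])
im,d=snap('scene','scene1')
cv2.imwrite('pics/crop1.png',cv2.resize(im[130:290,120:320,::-1],(600,480),interpolation=cv2.INTER_CUBIC))
E
```

```text
[ 435.80133173 -219.24032181   68.35606986] [ 0.65715768  0.08352139 -0.56928929]
```

View pics/crop1.png

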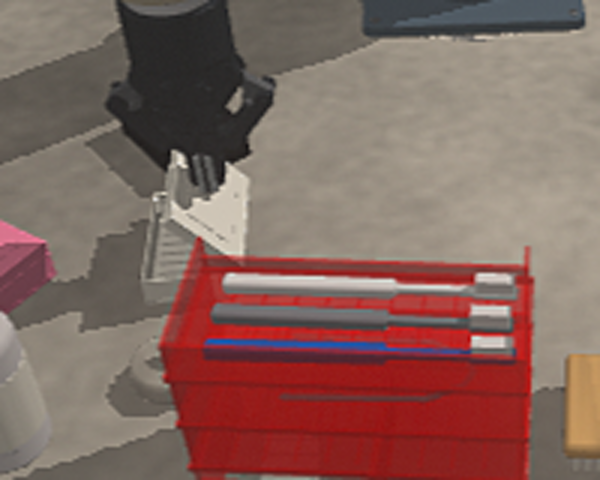

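The lid is folding over at crop (210,205), with the fingertips on it. I'll continue the arc down.

{"op": "play_rows", "data": {
  "moves": [
    {"tx": 0,"ty": -0.1,"tz": -0.07,"wx": 0,"wy": 0,"wz": 0,"claw": 0},
    {"tx": 0,"ty": -0.1,"tz": -0.08,"wx": 0,"wy": 0,"wz": 0,"claw": 0},
    {"tx": 0,"ty": -0.1,"tz": -0.09,"wx": 0,"wy": 0,"wz": 0,"claw": 0},
    {"tx": 0,"ty": -0.1,"tz": -0.1,"wx": 0,"wy": 0,"wz": 0,"claw": 0},
    {"tx": 0,"ty": -0.1,"tz": -0.1,"wx": 0,"wy": 0,"wz": 0,"claw": 0}
  ]
}}

```text
clock: 3.65
eef_pos: [436.0, -238.6, 50.8]
eef_rot: [1.0, -0.0, -0.0, -0.0]
wrist_force: [-0.3, 0.0, -0.2]
grip_width: -0.2
grip_force: 0.1
```

{"op": "play_rows", "data": {
  "moves": [
    {"tx": 0,"ty": -0.1,"tz": -0.08,"wx": 0,"wy": 0,"wz": 0,"claw": 0},
    {"tx": 0,"ty": -0.1,"tz": -0.08,"wx": 0,"wy": 0,"wz": 0,"claw": 0},
    {"tx": 0,"ty": -0.05,"tz": -0.06,"wx": 0,"wy": 0,"wz": 0,"claw": 0},
    {"tx": 0,"ty": 0,"tz": 0,"wx": 0,"wy": 0,"wz": 0,"claw": 0},
    {"tx": 0,"ty": 0,"tz": 0,"wx": 0,"wy": 0,"wz": 0,"claw": 0}
  ]
}}

```text
clock: 4.07
eef_pos: [435.9, -248.2, 42.3]
eef_rot: [1.0, -0.0, -0.0, -0.0]
wrist_force: [0.6, 0.6, -0.1]
grip_width: 0.3
grip_force: 0.0
```

{"op": "play_rows", "data": {
  "moves": [
    {"tx": 0,"ty": -0.05,"tz": -0.05,"wx": 0,"wy": 0,"wz": 0,"claw": 0},
    {"tx": 0,"ty": -0.05,"tz": -0.03,"wx": 0,"wy": 0,"wz": 0,"claw": 0},
    {"tx": 0,"ty": 0,"tz": 0,"wx": 0,"wy": 0,"wz": 0,"claw": 0}
  ]
}}

```text
clock: 4.32
eef_pos: [436.0, -252.5, 39.2]
eef_rot: [1.0, -0.0, -0.0, 0.0]
wrist_force: [-0.2, 0.0, -0.6]
grip_width: -0.1
grip_force: 0.0
```

{"op": "play_rows", "data": {
  "moves": [
    {"tx": 0,"ty": 0,"tz": -0.02,"wx": 0,"wy": 0,"wz": 0,"claw": 0},
    {"tx": 0,"ty": 0,"tz": -0.02,"wx": 0,"wy": 0,"wz": 0,"claw": 0},
    {"tx": 0,"ty": 0,"tz": 0,"wx": 0,"wy": 0,"wz": 0,"claw": 0}
  ]
}}

```text
clock: 4.57
eef_pos: [436.1, -252.1, 37.6]
eef_rot: [1.0, -0.0, -0.0, -0.0]
wrist_force: [-0.4, 0.4, -0.3]
grip_width: 0.0
grip_force: 0.0
```

{"op": "play_rows", "data": {
  "moves": [
    {"tx": 0,"ty": 0,"tz": 0.2,"wx": 0,"wy": 0,"wz": 0,"claw": 0},
    {"tx": 0,"ty": 0,"tz": 0.6,"wx": 0,"wy": 0,"wz": 0,"claw": 0},
    {"tx": 0,"ty": 0,"tz": 0.9,"wx": 0,"wy": 0,"wz": 0,"claw": 0},
    {"tx": -0.45,"ty": 0.05,"tz": 0.5,"wx": 0,"wy": 0,"wz": 0,"claw": 0.4},
    {"tx": -0.5,"ty": 0.05,"tz": 0,"wx": 0,"wy": 0,"wz": 0,"claw": 0.4}
  ]
}}

```text
clock: 4.98
eef_pos: [400.7, -249.1, 129.9]
eef_rot: [1.0, 0.0, 0.003, 0.002]
wrist_force: [0.2, -0.0, 0.4]
grip_width: 23.2
grip_force: 0.0
```

{"op": "play_rows", "data": {
  "moves": [
    {"tx": -0.5,"ty": 0.05,"tz": 0,"wx": 0,"wy": 0,"wz": 0,"claw": 0.4},
    {"tx": -0.5,"ty": 0,"tz": 0,"wx": 0,"wy": 0,"wz": 0,"claw": 0.4},
    {"tx": 0,"ty": 0,"tz": 0,"wx": 0,"wy": 0,"wz": 0,"claw": 0.4},
    {"tx": 0,"ty": 0,"tz": 0,"wx": 0,"wy": 0,"wz": 0,"claw": 0.4}
  ]
}}

```text
clock: 5.32
eef_pos: [357.4, -246.3, 126.4]
eef_rot: [1.0, -0.001, 0.0, 0.0]
wrist_force: [0.4, -0.1, -0.4]
grip_width: 33.9
grip_force: 0.0
```

```bash
cat >> m.py <<'E'
def box(tag,bounds,zr=(26,46)):
    "top face of the shut white box (z 36) in the top view by colour and depth"
    im,d=snap('top',tag); W=cloud('top',d); z=W[...,2]; x=W[...,0]; y=W[...,1]
    sat=im.max(2).astype(int)-im.min(2)
    m=(z>zr[0])&(z<zr[1])&(x>bounds[0])&(x<bounds[1])&(y>bounds[2])&(y<bounds[3])&(im.min(2)>110)&(sat<45)
    m=cv2.morphologyEx(m.astype(np.uint8),cv2.MORPH_OPEN,np.ones((3,3),np.uint8))
    n,l,s,c=cv2.connectedComponentsWithStats(m); k=1+np.argmax(s[1:,4]); m=l==k
    p=camera_params('top'); R=np.array(p['R']); v,u=np.nonzero(m)
    ray=np.stack([(u-p['cx'])/p['fx'],(v-p['cy'])/p['fy'],np.ones(len(u))],-1)@R; o=-R.T@p['t']
    G=o+ray*((36-o[2])/ray[:,2])[:,None]
    print('mean z',z[m].mean().round(1)); r=rect('box',G,slice(None)); q=G[:,1]; print('extent',G.min(0).round(),G.max(0).round()); return im,r
E
python3 - <<'E'
from m import *
s=env.sense(); print(s['eef_pos'],s['grip_width'])
im,r=box('top2',(340,520,-320,-160))
cv2.imwrite('pics/crop2.png',cv2.resize(im[130:330,280:440,::-1],(480,600),interpolation=cv2.INTER_CUBIC))
E
```

```text
[ 357.42577685 -246.29432636  126.4354535 ] 33.93172797057574
mean z 36.5
box 1665 z [36. 36. 36.] rect [ 440.  -241.1] [109.8  74.4] 3.6
extent [ 383. -280.   36.] [ 496. -203.   36.]
```

View pics/crop2.png

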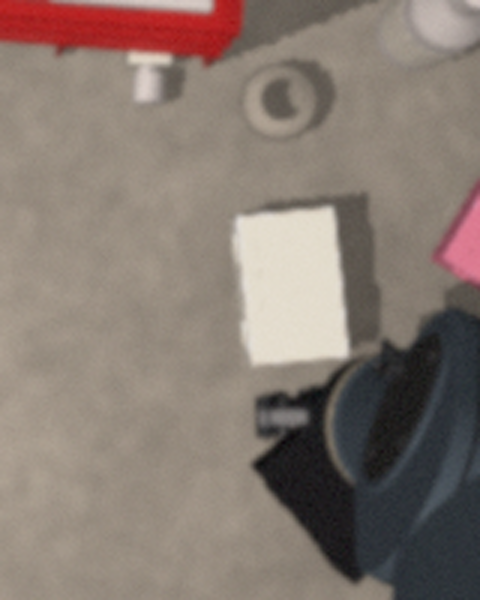

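The lid is shut: the closed white top sits at crop (295,285) with mean z 36.5, centre (440,-241) and yaw 3.6°. The black box's corner is close behind, so I'll push the long -y side first, with the fingers turned to lie along it.

{"op": "play_rows", "data": {
  "moves": [
    {"tx": 0.135,"ty": -0.09,"tz": 0,"wx": 0,"wy": 0,"wz": -0.94,"claw": 0.6},
    {"tx": 0.135,"ty": -0.09,"tz": 0,"wx": 0,"wy": 0,"wz": -0.94,"claw": 0.6},
    {"tx": 0.135,"ty": -0.09,"tz": 0,"wx": 0,"wy": 0,"wz": -0.94,"claw": 0.6},
    {"tx": 0.135,"ty": -0.09,"tz": 0,"wx": 0,"wy": 0,"wz": -0.94,"claw": 0.6},
    {"tx": 0.135,"ty": -0.09,"tz": 0,"wx": 0,"wy": 0,"wz": -0.94,"claw": 0.6}
  ]
}}

```text
clock: 5.78
eef_pos: [386.6, -264.3, 125.8]
eef_rot: [0.972, -0.235, 0.0, -0.0]
wrist_force: [1.1, -0.4, 0.4]
grip_width: 51.6
grip_force: 0.0
```

{"op": "play_rows", "data": {
  "moves": [
    {"tx": 0.135,"ty": -0.09,"tz": 0,"wx": 0,"wy": 0,"wz": -0.94,"claw": 0.6},
    {"tx": 0.135,"ty": -0.09,"tz": 0,"wx": 0,"wy": 0,"wz": -0.94,"claw": 0.6},
    {"tx": 0.135,"ty": -0.09,"tz": 0,"wx": 0,"wy": 0,"wz": -0.94,"claw": 0.6},
    {"tx": 0.135,"ty": -0.09,"tz": 0,"wx": 0,"wy": 0,"wz": -0.94,"claw": 0.6},
    {"tx": 0.135,"ty": -0.09,"tz": 0,"wx": 0,"wy": 0,"wz": -0.94,"claw": 0.6}
  ]
}}

```text
clock: 6.2
eef_pos: [413.6, -282.2, 125.8]
eef_rot: [0.891, -0.455, 0.0, -0.0]
wrist_force: [-0.4, -0.3, -0.5]
grip_width: 51.5
grip_force: 0.0
```

{"op": "play_rows", "data": {
  "moves": [
    {"tx": 0.135,"ty": -0.09,"tz": 0,"wx": 0,"wy": 0,"wz": -0.94,"claw": 0.6},
    {"tx": 0.135,"ty": -0.09,"tz": 0,"wx": 0,"wy": 0,"wz": -0.94,"claw": 0.6},
    {"tx": 0.135,"ty": -0.09,"tz": 0,"wx": 0,"wy": 0,"wz": -0.94,"claw": 0.6},
    {"tx": 0.135,"ty": -0.09,"tz": 0,"wx": 0,"wy": 0,"wz": -0.94,"claw": 0.6},
    {"tx": 0.135,"ty": -0.09,"tz": 0,"wx": 0,"wy": 0,"wz": -0.94,"claw": 0.6}
  ]
}}

```text
clock: 6.62
eef_pos: [440.7, -300.1, 125.7]
eef_rot: [0.761, -0.649, 0.0, -0.0]
wrist_force: [1.1, 0.4, -0.5]
grip_width: 51.1
grip_force: 0.0
```

{"op": "play_rows", "data": {
  "moves": [
    {"tx": 0.135,"ty": -0.09,"tz": 0,"wx": 0,"wy": 0,"wz": -0.94,"claw": 0.6},
    {"tx": 0,"ty": 0,"tz": 0,"wx": 0,"wy": 0,"wz": 0,"claw": 0.6}
  ]
}}

```text
clock: 6.78
eef_pos: [446.8, -304.0, 125.6]
eef_rot: [0.729, -0.684, 0.001, -0.0]
wrist_force: [0.4, -0.1, 0.1]
grip_width: 51.3
grip_force: 0.0
```

```bash
python3 - <<'E'
from h import *
s=env.sense(); print(s['joint_pos'].round(2),s['eef_pos'])
from scipy.spatial.transform import Rotation as R
print(R.from_quat(s['eef_rot']).as_matrix().round(3))
E
```

```text
[ 0.25  0.53  0.39  1.94 -0.29  0.73 -2.27] [ 446.78343272 -303.9858744   125.60835947]
[[ 0.064 -0.998  0.001]
 [-0.998 -0.064 -0.001]
 [ 0.001 -0.001 -1.   ]]
```

Joint 7 would run out of range during the push, so I'll make the half turn the other way while clear of everything.

{"op": "play_rows", "data": {
  "moves": [
    {"tx": 0,"ty": 0,"tz": 0,"wx": 0,"wy": 0,"wz": 0.98,"claw": 0.6},
    {"tx": 0,"ty": 0,"tz": 0,"wx": 0,"wy": 0,"wz": 0.98,"claw": 0.6},
    {"tx": 0,"ty": 0,"tz": 0,"wx": 0,"wy": 0,"wz": 0.98,"claw": 0.6},
    {"tx": 0,"ty": 0,"tz": 0,"wx": 0,"wy": 0,"wz": 0.98,"claw": 0.6},
    {"tx": 0,"ty": 0,"tz": 0,"wx": 0,"wy": 0,"wz": 0.98,"claw": 0.6}
  ]
}}

```text
clock: 7.2
eef_pos: [445.0, -303.4, 125.7]
eef_rot: [0.876, -0.482, 0.0, -0.0]
wrist_force: [-0.3, 1.1, 0.0]
grip_width: 51.3
grip_force: 0.0
```

{"op": "play_rows", "data": {
  "moves": [
    {"tx": 0,"ty": 0,"tz": 0,"wx": 0,"wy": 0,"wz": 0.98,"claw": 0.6},
    {"tx": 0,"ty": 0,"tz": 0,"wx": 0,"wy": 0,"wz": 0.98,"claw": 0.6},
    {"tx": 0,"ty": 0,"tz": 0,"wx": 0,"wy": 0,"wz": 0.98,"claw": 0.6},
    {"tx": 0,"ty": 0,"tz": 0,"wx": 0,"wy": 0,"wz": 0.98,"claw": 0.6},
    {"tx": 0,"ty": 0,"tz": 0,"wx": 0,"wy": 0,"wz": 0.98,"claw": 0.6}
  ]
}}

```text
clock: 7.62
eef_pos: [445.0, -303.5, 125.8]
eef_rot: [0.967, -0.255, 0.0, -0.0]
wrist_force: [-0.7, -0.9, 0.7]
grip_width: 51.1
grip_force: 0.0
```

{"op": "play_rows", "data": {
  "moves": [
    {"tx": 0,"ty": 0,"tz": 0,"wx": 0,"wy": 0,"wz": 0.98,"claw": 0.6},
    {"tx": 0,"ty": 0,"tz": 0,"wx": 0,"wy": 0,"wz": 0.98,"claw": 0.6},
    {"tx": 0,"ty": 0,"tz": 0,"wx": 0,"wy": 0,"wz": 0.98,"claw": 0.6},
    {"tx": 0,"ty": 0,"tz": 0,"wx": 0,"wy": 0,"wz": 0.98,"claw": 0.6},
    {"tx": 0,"ty": 0,"tz": 0,"wx": 0,"wy": 0,"wz": 0.98,"claw": 0.6}
  ]
}}

```text
clock: 8.03
eef_pos: [445.0, -303.5, 125.8]
eef_rot: [1.0, -0.013, 0.0, 0.0]
wrist_force: [0.1, 0.2, 0.2]
grip_width: 51.5
grip_force: 0.0
```

{"op": "play_rows", "data": {
  "moves": [
    {"tx": 0,"ty": 0,"tz": 0,"wx": 0,"wy": 0,"wz": 0.98,"claw": 0.6},
    {"tx": 0,"ty": 0,"tz": 0,"wx": 0,"wy": 0,"wz": 0.98,"claw": 0.6},
    {"tx": 0,"ty": 0,"tz": 0,"wx": 0,"wy": 0,"wz": 0.98,"claw": 0.6},
    {"tx": 0,"ty": 0,"tz": 0,"wx": 0,"wy": 0,"wz": 0.98,"claw": 0.6},
    {"tx": 0,"ty": 0,"tz": 0,"wx": 0,"wy": 0,"wz": 0.98,"claw": 0.6}
  ]
}}

```text
clock: 8.45
eef_pos: [445.0, -303.6, 125.8]
eef_rot: [0.973, 0.23, 0.0, 0.0]
wrist_force: [-0.3, -0.3, 0.0]
grip_width: 51.3
grip_force: 0.0
```

{"op": "play_rows", "data": {
  "moves": [
    {"tx": 0,"ty": 0,"tz": 0,"wx": 0,"wy": 0,"wz": 0.98,"claw": 0.6},
    {"tx": 0,"ty": 0,"tz": 0,"wx": 0,"wy": 0,"wz": 0.98,"claw": 0.6},
    {"tx": 0,"ty": 0,"tz": 0,"wx": 0,"wy": 0,"wz": 0.98,"claw": 0.6},
    {"tx": 0,"ty": 0,"tz": 0,"wx": 0,"wy": 0,"wz": 0.98,"claw": 0.6},
    {"tx": 0,"ty": 0,"tz": 0,"wx": 0,"wy": 0,"wz": 0.98,"claw": 0.6}
  ]
}}

```text
clock: 8.87
eef_pos: [445.0, -303.6, 125.9]
eef_rot: [0.888, 0.459, 0.0, 0.0]
wrist_force: [-0.1, 0.0, 0.7]
grip_width: 51.4
grip_force: 0.0
```

{"op": "play_rows", "data": {
  "moves": [
    {"tx": 0,"ty": 0,"tz": 0,"wx": 0,"wy": 0,"wz": 0.98,"claw": 0.6},
    {"tx": 0,"ty": 0,"tz": 0,"wx": 0,"wy": 0,"wz": 0.98,"claw": 0.6},
    {"tx": 0,"ty": 0,"tz": 0,"wx": 0,"wy": 0,"wz": 0.98,"claw": 0.6},
    {"tx": 0,"ty": 0,"tz": 0,"wx": 0,"wy": 0,"wz": 0.98,"claw": 0.6},
    {"tx": 0,"ty": 0,"tz": 0,"wx": 0,"wy": 0,"wz": 0.98,"claw": 0.6}
  ]
}}

```text
clock: 9.28
eef_pos: [445.0, -303.7, 125.9]
eef_rot: [0.75, 0.661, 0.0, 0.0]
wrist_force: [-0.8, -0.1, 0.1]
grip_width: 51.3
grip_force: 0.0
```

{"op": "play_rows", "data": {
  "moves": [
    {"tx": 0,"ty": 0,"tz": 0,"wx": 0,"wy": 0,"wz": 0.98,"claw": 0.6},
    {"tx": 0,"ty": 0,"tz": 0,"wx": 0,"wy": 0,"wz": 0.98,"claw": 0.6},
    {"tx": 0,"ty": 0,"tz": 0,"wx": 0,"wy": 0,"wz": 0,"claw": 0.6},
    {"tx": 0,"ty": 0,"tz": 0,"wx": 0,"wy": 0,"wz": 0,"claw": 0.6}
  ]
}}

```text
clock: 9.62
eef_pos: [444.7, -303.8, 125.8]
eef_rot: [0.686, 0.728, 0.0, 0.0]
wrist_force: [0.1, 0.8, -0.0]
grip_width: 51.4
grip_force: 0.0
```

```bash
python3 - <<'E'
from h import *
s=env.sense(); print(s['joint_pos'].round(2),s['eef_pos'])
from scipy.spatial.transform import Rotation as R
print(R.from_quat(s['eef_rot']).as_matrix().round(3))
E
```

```text
[ 0.87  0.54 -0.53  1.92  0.37  0.78  0.19] [ 444.71890535 -303.77489851  125.76193539]
[[-0.06   0.998  0.   ]
 [ 0.998  0.06   0.   ]
 [ 0.     0.    -1.   ]]
```

{"op": "play_rows", "data": {
  "moves": [
    {"tx": 0,"ty": 0,"tz": -0.8,"wx": 0,"wy": 0,"wz": 0,"claw": 0.6},
    {"tx": 0,"ty": 0,"tz": -0.8,"wx": 0,"wy": 0,"wz": 0,"claw": 0.6},
    {"tx": 0,"ty": 0,"tz": -0.8,"wx": 0,"wy": 0,"wz": 0,"claw": 0.6},
    {"tx": 0,"ty": 0,"tz": -0.45,"wx": 0,"wy": 0,"wz": 0,"claw": 0.6},
    {"tx": 0,"ty": 0,"tz": 0,"wx": 0,"wy": 0,"wz": 0,"claw": 0.6}
  ]
}}

```text
clock: 10.03
eef_pos: [442.8, -302.5, 8.4]
eef_rot: [0.686, 0.728, -0.001, -0.003]
wrist_force: [-0.1, 0.4, 0.4]
grip_width: 51.4
grip_force: 0.0
```

{"op": "play_rows", "data": {
  "moves": [
    {"tx": 0,"ty": 0.1,"tz": 0,"wx": 0,"wy": 0,"wz": 0,"claw": 0.6},
    {"tx": 0,"ty": 0.1,"tz": 0,"wx": 0,"wy": 0,"wz": 0,"claw": 0.6},
    {"tx": 0,"ty": 0.1,"tz": 0,"wx": 0,"wy": 0,"wz": 0,"claw": 0.6},
    {"tx": 0,"ty": 0.1,"tz": 0,"wx": 0,"wy": 0,"wz": 0,"claw": 0.6},
    {"tx": 0,"ty": 0.1,"tz": 0,"wx": 0,"wy": 0,"wz": 0,"claw": 0.6}
  ]
}}

```text
clock: 10.45
eef_pos: [445.2, -283.9, 12.9]
eef_rot: [0.685, 0.728, 0.0, 0.001]
wrist_force: [0.2, -2.1, 2.1]
grip_width: 51.1
grip_force: 0.9
```

{"op": "play_rows", "data": {
  "moves": [
    {"tx": 0.0,"ty": 0.15,"tz": 0,"wx": 0,"wy": 0,"wz": -0.1,"claw": 0.6},
    {"tx": 0.02,"ty": 0.15,"tz": 0,"wx": 0,"wy": 0,"wz": -0.15,"claw": 0.6},
    {"tx": 0.02,"ty": 0.15,"tz": 0,"wx": 0,"wy": 0,"wz": -0.15,"claw": 0.6},
    {"tx": 0.03,"ty": 0.15,"tz": 0,"wx": 0,"wy": 0,"wz": -0.15,"claw": 0.6},
    {"tx": 0,"ty": 0,"tz": 0,"wx": 0,"wy": 0,"wz": 0,"claw": 0.6}
  ]
}}

```text
clock: 10.87
eef_pos: [447.7, -257.8, 11.7]
eef_rot: [0.705, 0.709, 0.0, -0.0]
wrist_force: [-0.6, 0.3, 0.5]
grip_width: 50.9
grip_force: 0.0
```

```bash
python3 - <<'E'
from m import *
s=env.sense(); print(s['eef_pos'])
box('top3',(340,540,-320,-100))
E
```

```text
[ 447.72254273 -257.83862291   11.70685121]
mean z 36.5
box 1616 z [36. 36. 36.] rect [ 444.8 -210.5] [109.9  74.9] 1.3
extent [ 390. -247.   36.] [ 500. -172.   36.]
```

{"op": "play_rows", "data": {
  "moves": [
    {"tx": 0.04,"ty": 0.15,"tz": 0,"wx": 0,"wy": 0,"wz": -0.12,"claw": 0.6},
    {"tx": 0.05,"ty": 0.2,"tz": 0,"wx": 0,"wy": 0,"wz": -0.12,"claw": 0.6},
    {"tx": 0.05,"ty": 0.2,"tz": 0,"wx": 0,"wy": 0,"wz": -0.12,"claw": 0.6},
    {"tx": 0.06,"ty": 0.2,"tz": 0,"wx": 0,"wy": 0,"wz": -0.12,"claw": 0.6},
    {"tx": 0.06,"ty": 0.2,"tz": 0,"wx": 0,"wy": 0,"wz": -0.12,"claw": 0.6}
  ]
}}

```text
clock: 11.33
eef_pos: [457.9, -220.6, 11.6]
eef_rot: [0.726, 0.687, 0.0, -0.0]
wrist_force: [0.5, 0.1, 0.9]
grip_width: 51.2
grip_force: 0.2
```

{"op": "play_rows", "data": {
  "moves": [
    {"tx": 0.06,"ty": 0.2,"tz": 0,"wx": 0,"wy": 0,"wz": -0.12,"claw": 0.6},
    {"tx": 0.07,"ty": 0.2,"tz": 0,"wx": 0,"wy": 0,"wz": -0.12,"claw": 0.6},
    {"tx": 0.07,"ty": 0.2,"tz": 0,"wx": 0,"wy": 0,"wz": -0.12,"claw": 0.6},
    {"tx": 0.07,"ty": 0.2,"tz": 0,"wx": 0,"wy": 0,"wz": -0.12,"claw": 0.6},
    {"tx": 0.07,"ty": 0.2,"tz": 0,"wx": 0,"wy": 0,"wz": -0.07,"claw": 0.6}
  ]
}}

```text
clock: 11.75
eef_pos: [471.6, -180.9, 11.7]
eef_rot: [0.745, 0.667, 0.0, 0.0]
wrist_force: [-1.0, -0.6, -0.6]
grip_width: 51.4
grip_force: 0.2
```

```bash
python3 - <<'E'
from m import *
s=env.sense(); print(s['eef_pos'],s['eef_rot'].round(3))
box('top4',(340,560,-280,0))
E
```

```text
[ 471.60369203 -180.90036788   11.70738316] [0.745 0.667 0.    0.   ]
mean z 36.4
box 1453 z [36. 36. 36.] rect [ 474.1 -133.5] [ 72.2 110.1] 84.2
extent [ 418. -167.   36.] [532. -93.  36.]
```

{"op": "play_rows", "data": {
  "moves": [
    {"tx": 0.073,"ty": 0.206,"tz": 0,"wx": 0,"wy": 0,"wz": 0,"claw": 0.6},
    {"tx": 0.073,"ty": 0.206,"tz": 0,"wx": 0,"wy": 0,"wz": 0,"claw": 0.6},
    {"tx": 0.073,"ty": 0.206,"tz": 0,"wx": 0,"wy": 0,"wz": 0,"claw": 0.6},
    {"tx": 0.073,"ty": 0.206,"tz": 0,"wx": 0,"wy": 0,"wz": 0,"claw": 0.6},
    {"tx": 0.073,"ty": 0.206,"tz": 0,"wx": 0,"wy": 0,"wz": 0,"claw": 0.6}
  ]
}}

```text
clock: 12.22
eef_pos: [486.2, -139.7, 11.7]
eef_rot: [0.745, 0.668, 0.0, -0.0]
wrist_force: [-0.9, -2.0, 0.5]
grip_width: 51.2
grip_force: 0.6
```

{"op": "play_rows", "data": {
  "moves": [
    {"tx": 0.073,"ty": 0.206,"tz": 0,"wx": 0,"wy": 0,"wz": 0,"claw": 0.6},
    {"tx": 0.073,"ty": 0.206,"tz": 0,"wx": 0,"wy": 0,"wz": 0,"claw": 0.6},
    {"tx": 0.073,"ty": 0.206,"tz": 0,"wx": 0,"wy": 0,"wz": 0,"claw": 0.6},
    {"tx": 0.073,"ty": 0.206,"tz": 0,"wx": 0,"wy": 0,"wz": 0,"claw": 0.6},
    {"tx": 0.073,"ty": 0.206,"tz": 0,"wx": 0,"wy": 0,"wz": 0,"claw": 0.6}
  ]
}}

```text
clock: 12.63
eef_pos: [500.7, -98.6, 11.7]
eef_rot: [0.745, 0.668, -0.0, 0.0]
wrist_force: [-0.0, -0.8, 1.4]
grip_width: 51.3
grip_force: 0.7
```

{"op": "play_rows", "data": {
  "moves": [
    {"tx": 0.073,"ty": 0.206,"tz": 0,"wx": 0,"wy": 0,"wz": 0,"claw": 0.6},
    {"tx": 0.073,"ty": 0.206,"tz": 0,"wx": 0,"wy": 0,"wz": 0,"claw": 0.6},
    {"tx": 0.073,"ty": 0.206,"tz": 0,"wx": 0,"wy": 0,"wz": 0,"claw": 0.6},
    {"tx": 0.05,"ty": 0.15,"tz": 0,"wx": 0,"wy": 0,"wz": 0,"claw": 0.6},
    {"tx": 0,"ty": 0,"tz": 0,"wx": 0,"wy": 0,"wz": 0,"claw": 0.6}
  ]
}}

```text
clock: 13.05
eef_pos: [512.0, -66.6, 11.7]
eef_rot: [0.744, 0.668, 0.001, -0.0]
wrist_force: [-0.2, 1.0, 0.1]
grip_width: 51.1
grip_force: 0.0
```

```bash
python3 - <<'E'
from m import *
s=env.sense(); print(s['eef_pos'],s['eef_rot'].round(3),s['joint_pos'].round(2))
box('top5',(400,590,-130,80))
E
```

```text
[512.04570662 -66.57575847  11.74741565] [ 0.744  0.668  0.001 -0.   ] [ 0.23  0.67 -0.29  2.07  0.41  0.46 -0.48]
mean z 36.0
box 864 z [36. 36. 36.] rect [513.7 -16.1] [ 66.4 108.3] 84.1
extent [458. -44.  36.] [570.  22.  36.]
```

```bash
python3 -c "
from h import *
print(np.array(camera_params('wrist')['hand_eye']).round(2))"
```

```text
[[   0.     -0.96   -0.27   67.27]
 [   1.      0.      0.      1.65]
 [  -0.     -0.27    0.96 -141.92]
 [   0.      0.      0.      1.  ]]
```

{"op": "play_rows", "data": {
  "moves": [
    {"tx": 0,"ty": -0.2,"tz": 0,"wx": 0,"wy": 0,"wz": 0,"claw": 0.6},
    {"tx": 0,"ty": -0.4,"tz": 0,"wx": 0,"wy": 0,"wz": 0,"claw": 0.6},
    {"tx": 0,"ty": -0.2,"tz": 0.5,"wx": 0,"wy": 0,"wz": 0,"claw": 0.6},
    {"tx": 0,"ty": 0,"tz": 0.9,"wx": 0,"wy": 0,"wz": 0,"claw": 0.6},
    {"tx": 0,"ty": 0,"tz": 0.9,"wx": 0,"wy": 0,"wz": 0,"claw": 0.5}
  ]
}}

```text
clock: 13.52
eef_pos: [509.7, -102.5, 103.8]
eef_rot: [0.745, 0.667, -0.001, -0.001]
wrist_force: [1.8, -0.0, -0.1]
grip_width: 42.9
grip_force: 0.0
```

{"op": "play_rows", "data": {
  "moves": [
    {"tx": -0.12,"ty": 0.136,"tz": 0,"wx": 0,"wy": 0,"wz": 0.98,"claw": 0.4},
    {"tx": -0.12,"ty": 0.136,"tz": 0,"wx": 0,"wy": 0,"wz": 0.98,"claw": 0.4},
    {"tx": -0.12,"ty": 0.136,"tz": 0,"wx": 0,"wy": 0,"wz": 0.98,"claw": 0.4},
    {"tx": -0.12,"ty": 0.136,"tz": 0,"wx": 0,"wy": 0,"wz": 0.98,"claw": 0.4},
    {"tx": -0.12,"ty": 0.136,"tz": 0,"wx": 0,"wy": 0,"wz": 0.98,"claw": 0.4}
  ]
}}

```text
clock: 13.93
eef_pos: [486.7, -74.7, 103.8]
eef_rot: [0.559, 0.829, -0.0, 0.0]
wrist_force: [0.3, -0.3, 0.4]
grip_width: 34.3
grip_force: 0.0
```

{"op": "play_rows", "data": {
  "moves": [
    {"tx": -0.12,"ty": 0.136,"tz": 0,"wx": 0,"wy": 0,"wz": 0.98,"claw": 0.4},
    {"tx": -0.12,"ty": 0.136,"tz": 0,"wx": 0,"wy": 0,"wz": 0.98,"claw": 0.4},
    {"tx": -0.12,"ty": 0.136,"tz": 0,"wx": 0,"wy": 0,"wz": 0.98,"claw": 0.4},
    {"tx": -0.12,"ty": 0.136,"tz": 0,"wx": 0,"wy": 0,"wz": 0.98,"claw": 0.4},
    {"tx": -0.12,"ty": 0.136,"tz": 0,"wx": 0,"wy": 0,"wz": 0.98,"claw": 0.4}
  ]
}}

```text
clock: 14.35
eef_pos: [462.7, -47.4, 103.6]
eef_rot: [0.341, 0.94, -0.0, -0.0]
wrist_force: [-1.4, -0.1, -0.7]
grip_width: 34.1
grip_force: 0.0
```

{"op": "play_rows", "data": {
  "moves": [
    {"tx": -0.12,"ty": 0.136,"tz": 0,"wx": 0,"wy": 0,"wz": 0.98,"claw": 0.4},
    {"tx": -0.12,"ty": 0.136,"tz": 0,"wx": 0,"wy": 0,"wz": 0.98,"claw": 0.4},
    {"tx": -0.12,"ty": 0.136,"tz": 0,"wx": 0,"wy": 0,"wz": 0.98,"claw": 0.4},
    {"tx": -0.12,"ty": 0.136,"tz": 0,"wx": 0,"wy": 0,"wz": 0.98,"claw": 0.4},
    {"tx": -0.12,"ty": 0.136,"tz": 0,"wx": 0,"wy": 0,"wz": 0.98,"claw": 0.4}
  ]
}}

```text
clock: 14.77
eef_pos: [438.8, -20.2, 103.6]
eef_rot: [0.103, 0.995, -0.0, -0.0]
wrist_force: [0.1, 0.6, 0.5]
grip_width: 34.3
grip_force: 0.0
```

{"op": "play_rows", "data": {
  "moves": [
    {"tx": -0.12,"ty": 0.136,"tz": 0,"wx": 0,"wy": 0,"wz": 0.98,"claw": 0.4},
    {"tx": 0,"ty": 0,"tz": 0,"wx": 0,"wy": 0,"wz": 0,"claw": 0.4},
    {"tx": 0,"ty": 0,"tz": 0,"wx": 0,"wy": 0,"wz": 0,"claw": 0.4}
  ]
}}

```text
clock: 15.02
eef_pos: [434.4, -14.6, 103.6]
eef_rot: [0.058, 0.998, -0.0, -0.0]
wrist_force: [0.8, 0.2, -0.8]
grip_width: 34.2
grip_force: 0.0
```

```bash
python3 - <<'E'
from m import *
from scipy.spatial.transform import Rotation as R
s=env.sense(); print(s['eef_pos'],s['joint_pos'].round(2)); print(R.from_quat(s['eef_rot']).as_matrix().round(3))
im,r=box('top6',(440,590,-80,60))
cv2.imwrite('pics/crop6.png',cv2.resize(im[60:300,200:400,::-1],(500,600),interpolation=cv2.INTER_CUBIC))
W=cloud('top',np.load('pics/top6_d.npy')); z=W[...,2]
hsv=cv2.cvtColor(cv2.imread('pics/top6.png'),cv2.COLOR_BGR2HSV); v,u=np.mgrid[:420,:560]
red=(hsv[...,1]>170)&((hsv[...,0]<8)|(hsv[...,0]>172))&(u>240)&(u<380)&(v>75)&(v<160)
rect('stack',W,red&(z>135))
rect('brush',W,(u>220)&(u<250)&(v>110)&(v<170)&(z>20))
E
```

```text
[434.35196995 -14.56865411 103.62346437] [ 0.53  0.52 -0.86  2.18  0.63  0.7   0.69]
[[-0.993  0.115 -0.   ]
 [ 0.115  0.993 -0.   ]
 [ 0.    -0.    -1.   ]]
mean z 36.3
box 492 z [36. 36. 36.] rect [544.8 -22.8] [72.7 48.2] 84.0
extent [517. -60.  36.] [570.  13.  36.]
stack 2990 z [135.4 139.  164.1] rect [664.8 -89.9] [209.8  95.9] 83.9
brush 734 z [23.1 28.7 32.9] rect [638.5  64. ] [42.3 88.6] 83.9
```

View pics/crop6.png

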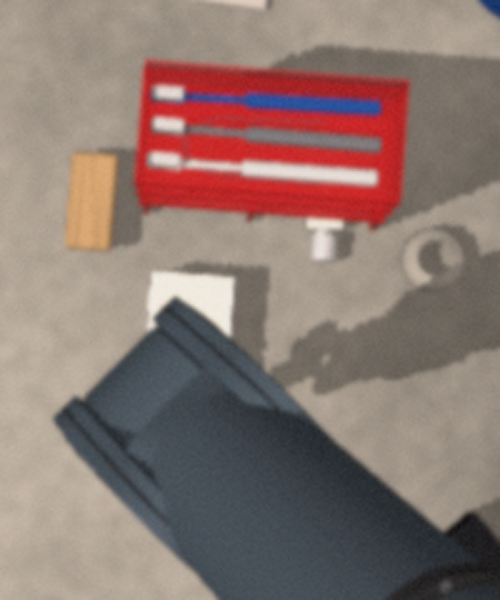

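The box's front lies at crop (195,300), ahead of the cell mouth (legs at x≈146 and 250). Stack and brush have not moved. I'll descend behind the box and push in.

{"op": "play_rows", "data": {
  "moves": [
    {"tx": 0,"ty": 0.08,"tz": -0.7,"wx": 0,"wy": 0,"wz": 0.1,"claw": 0.4},
    {"tx": 0,"ty": 0,"tz": -0.7,"wx": 0,"wy": 0,"wz": 0,"claw": 0.4},
    {"tx": 0,"ty": 0,"tz": -0.6,"wx": 0,"wy": 0,"wz": 0,"claw": 0.4},
    {"tx": 0,"ty": 0,"tz": -0.3,"wx": 0,"wy": 0,"wz": 0,"claw": 0.4},
    {"tx": 0,"ty": 0,"tz": 0,"wx": 0,"wy": 0,"wz": 0,"claw": 0.4}
  ]
}}

```text
clock: 15.48
eef_pos: [433.6, -11.0, 9.7]
eef_rot: [0.052, 0.999, -0.0, -0.002]
wrist_force: [-0.6, 0.3, 0.6]
grip_width: 34.4
grip_force: 0.0
```

{"op": "play_rows", "data": {
  "moves": [
    {"tx": 0.1,"ty": -0.01,"tz": 0,"wx": 0,"wy": 0,"wz": 0,"claw": 0.4},
    {"tx": 0.1,"ty": -0.01,"tz": 0,"wx": 0,"wy": 0,"wz": 0,"claw": 0.4},
    {"tx": 0.1,"ty": -0.01,"tz": 0,"wx": 0,"wy": 0,"wz": 0,"claw": 0.4},
    {"tx": 0.1,"ty": -0.01,"tz": 0,"wx": 0,"wy": 0,"wz": 0,"claw": 0.4},
    {"tx": 0.1,"ty": -0.01,"tz": 0,"wx": 0,"wy": 0,"wz": 0,"claw": 0.4}
  ]
}}

```text
clock: 15.9
eef_pos: [455.1, -12.8, 12.3]
eef_rot: [0.051, 0.999, -0.0, 0.0]
wrist_force: [-1.4, 0.4, 1.4]
grip_width: 34.1
grip_force: 0.9
```

{"op": "play_rows", "data": {
  "moves": [
    {"tx": 0.15,"ty": -0.013,"tz": 0,"wx": 0,"wy": 0,"wz": 0,"claw": 0.4},
    {"tx": 0.15,"ty": -0.013,"tz": 0,"wx": 0,"wy": 0,"wz": 0,"claw": 0.4},
    {"tx": 0.15,"ty": -0.013,"tz": 0,"wx": 0,"wy": 0,"wz": 0,"claw": 0.4},
    {"tx": 0.15,"ty": -0.013,"tz": 0,"wx": 0,"wy": 0,"wz": 0,"claw": 0.4},
    {"tx": 0.15,"ty": -0.013,"tz": 0,"wx": 0,"wy": 0,"wz": 0,"claw": 0.4}
  ]
}}

```text
clock: 16.32
eef_pos: [485.1, -15.1, 11.7]
eef_rot: [0.051, 0.999, 0.0, 0.0]
wrist_force: [-2.2, 0.3, 0.8]
grip_width: 34.6
grip_force: 0.8
```

```bash
python3 - <<'E'
from m import *
s=env.sense(); print(s['eef_pos'],s['eef_rot'].round(3))
im,r=box('top7',(440,610,-80,60))
E
```

```text
[485.10767496 -15.0673838   11.68096029] [0.051 0.999 0.    0.   ]
mean z 35.8
box 178 z [36. 36. 36.] rect [593.3 -35.7] [54.3 24.8] 80.3
extent [577. -61.  36.] [607. -10.  36.]
```

{"op": "play_rows", "data": {
  "moves": [
    {"tx": 0,"ty": 0,"tz": -0.02,"wx": -0.04,"wy": -0.42,"wz": 0,"claw": 0.4},
    {"tx": 0,"ty": 0,"tz": -0.02,"wx": -0.04,"wy": -0.42,"wz": 0,"claw": 0.4},
    {"tx": 0,"ty": 0,"tz": -0.02,"wx": -0.04,"wy": -0.42,"wz": 0,"claw": 0.4},
    {"tx": 0,"ty": 0,"tz": 0,"wx": -0.04,"wy": -0.42,"wz": 0,"claw": 0.4},
    {"tx": 0,"ty": 0,"tz": 0,"wx": -0.04,"wy": -0.42,"wz": 0,"claw": 0.4}
  ]
}}

```text
clock: 16.78
eef_pos: [484.7, -15.3, 9.5]
eef_rot: [0.05, 0.994, -0.005, 0.098]
wrist_force: [0.3, -0.4, 1.2]
grip_width: 33.8
grip_force: 0.0
```

{"op": "play_rows", "data": {
  "moves": [
    {"tx": 0,"ty": 0,"tz": 0,"wx": -0.04,"wy": -0.42,"wz": 0,"claw": 0.4},
    {"tx": 0,"ty": 0,"tz": 0,"wx": 0,"wy": 0,"wz": 0,"claw": 0.4},
    {"tx": 0,"ty": 0,"tz": 0,"wx": 0,"wy": 0,"wz": 0,"claw": 0.4}
  ]
}}

```text
clock: 17.03
eef_pos: [485.1, -16.9, 9.0]
eef_rot: [0.05, 0.993, -0.008, 0.11]
wrist_force: [-0.2, -0.0, 0.3]
grip_width: 34.3
grip_force: 0.0
```

```bash
cat >> m.py <<'E'
from scipy.spatial.transform import Rotation as Ro
def wrist(tag):
    s=env.sense(); im,d=snap('wrist',tag); p=camera_params('wrist'); H=np.array(p['hand_eye'])
    v,u=np.mgrid[:d.shape[0],:d.shape[1]]
    P=np.stack([(u-p['cx'])/p['fx']*d,(v-p['cy'])/p['fy']*d,d],-1)@H[:3,:3].T+H[:3,3]
    W=P@Ro.from_quat(s['eef_rot']).as_matrix().T+s['eef_pos']; W[d==0]=np.nan; return im,W,s
E
python3 - <<'E'
from m import *
im,W,s=wrist('w1'); print(s['eef_pos'],s['wrist_force'],Ro.from_quat(s['eef_rot']).as_matrix().round(3)[:,2])
z=W[...,2]; print(np.nanmedian(z[::20,::40],axis=1).round(0))
sat=im.max(2).astype(int)-im.min(2)
m=(z>32)&(z<41)&(im.min(2)>110)&(sat<45)&(W[...,0]<640)&(abs(W[...,1]+25)<70)
rect('box top',W,m)
E
```

```text
[485.11146204 -16.85436862   9.03249125] [-0.22937679 -0.03461716  0.25300956] [ 0.217 -0.027 -0.976]
[-1. -1. -1. -1. -1. -1. -1. -1. -1. -0. -0. -1. -1. -0. -0. 10. 39. 64.
 82. 88. 94.]
box top 1494 z [34.9 35.9 36.9] rect [508.  -19.3] [45.2 17.7] 83.2
```

View pics/w1.png

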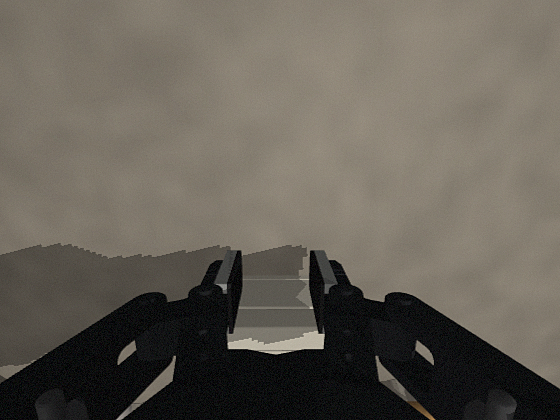

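```bash
python3 - <<'E'
from m import *
im,r=box('top8',(440,625,-80,60))
cv2.imwrite('pics/crop8.png',cv2.resize(im[100:220,220:360,::-1],(700,600),interpolation=cv2.INTER_CUBIC))
E
```

```text
mean z 35.9
box 1603 z [36. 36. 36.] rect [553.5 -22.5] [ 73.8 110.9] 83.3
extent [496. -61.  36.] [610.  18.  36.]
```

View pics/crop8.png

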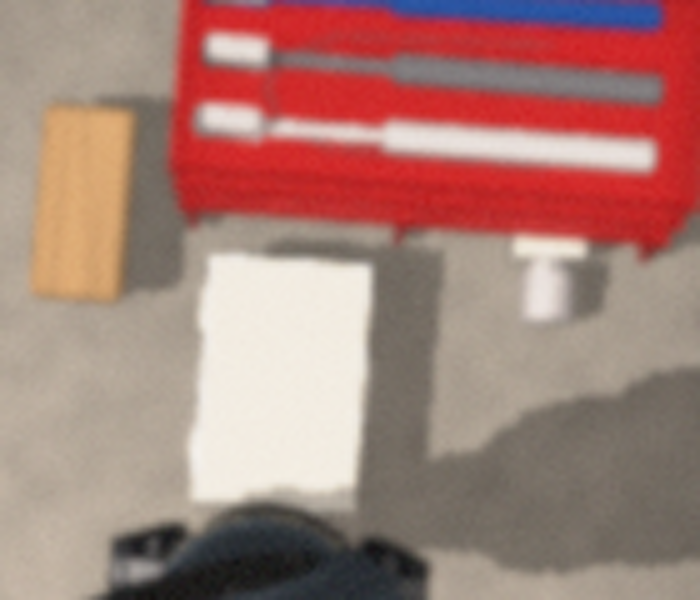

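Clear view: the box at crop (280,375) is centred in front of the mouth, between the legs at (193,218) and (400,232), with pose (553.5,-22.5) and yaw -6.7°. I'll push in.

{"op": "play_rows", "data": {
  "moves": [
    {"tx": 0.1,"ty": -0.01,"tz": 0,"wx": 0,"wy": 0,"wz": 0,"claw": 0.4},
    {"tx": 0.15,"ty": -0.015,"tz": 0,"wx": 0,"wy": 0,"wz": 0,"claw": 0.4},
    {"tx": 0.15,"ty": -0.015,"tz": 0,"wx": 0,"wy": 0,"wz": 0,"claw": 0.4},
    {"tx": 0.15,"ty": -0.015,"tz": 0,"wx": 0,"wy": 0,"wz": 0,"claw": 0.4},
    {"tx": 0.15,"ty": -0.015,"tz": 0,"wx": 0,"wy": 0,"wz": 0,"claw": 0.4}
  ]
}}

```text
clock: 17.55
eef_pos: [513.6, -20.1, 9.0]
eef_rot: [0.051, 0.993, -0.008, 0.11]
wrist_force: [-0.5, -0.4, -0.6]
grip_width: 34.3
grip_force: 0.3
```

{"op": "play_rows", "data": {
  "moves": [
    {"tx": 0.15,"ty": -0.015,"tz": 0,"wx": 0,"wy": 0,"wz": 0,"claw": 0.4},
    {"tx": 0.15,"ty": -0.015,"tz": 0,"wx": 0,"wy": 0,"wz": 0,"claw": 0.4},
    {"tx": 0.15,"ty": -0.015,"tz": 0,"wx": 0,"wy": 0,"wz": 0,"claw": 0.4},
    {"tx": 0.15,"ty": -0.015,"tz": 0,"wx": 0,"wy": 0,"wz": 0,"claw": 0.4},
    {"tx": 0.15,"ty": -0.015,"tz": 0,"wx": 0,"wy": 0,"wz": 0,"claw": 0.4}
  ]
}}

```text
clock: 17.97
eef_pos: [543.4, -23.0, 8.9]
eef_rot: [0.051, 0.993, -0.007, 0.11]
wrist_force: [-1.2, 0.3, 1.0]
grip_width: 34.4
grip_force: 0.5
```

```bash
python3 - <<'E'
from m import *
s=env.sense(); print(s['eef_pos'],s['wrist_force'],s['eef_rot'].round(3))
im,r=box('top9',(500,640,-90,60))
W=cloud('top',np.load('pics/top9_d.npy')); z=W[...,2]
hsv=cv2.cvtColor(cv2.imread('pics/top9.png'),cv2.COLOR_BGR2HSV); v,u=np.mgrid[:420,:560]
red=(hsv[...,1]>170)&((hsv[...,0]<8)|(hsv[...,0]>172))&(u>240)&(u<380)&(v>75)&(v<160)
rect('stack',W,red&(z>135))
E
```

```text
[543.40922986 -22.98579621   8.93341383] [-1.21208357  0.26556248  1.01695014] [ 0.051  0.993 -0.007  0.11 ]
mean z 35.8
box 955 z [36. 36. 36.] rect [590.3 -25.9] [73.7 71.4] 82.5
extent [551. -64.  36.] [628.  13.  36.]
stack 2952 z [135.3 138.9 163.8] rect [664.8 -89.7] [210.2  95.9] 84.2
```

{"op": "play_rows", "data": {
  "moves": [
    {"tx": 0.15,"ty": -0.015,"tz": 0,"wx": 0,"wy": 0,"wz": 0,"claw": 0.4},
    {"tx": 0.15,"ty": -0.015,"tz": 0,"wx": 0,"wy": 0,"wz": 0,"claw": 0.4},
    {"tx": 0.15,"ty": -0.015,"tz": 0,"wx": 0,"wy": 0,"wz": 0,"claw": 0.4},
    {"tx": 0.15,"ty": -0.015,"tz": 0,"wx": 0,"wy": 0,"wz": 0,"claw": 0.4},
    {"tx": 0.15,"ty": -0.015,"tz": 0,"wx": 0,"wy": 0,"wz": 0,"claw": 0.4}
  ]
}}

```text
clock: 18.43
eef_pos: [573.1, -26.0, 8.9]
eef_rot: [0.051, 0.993, -0.007, 0.11]
wrist_force: [-1.0, 0.5, -0.3]
grip_width: 34.2
grip_force: 0.6
```

{"op": "play_rows", "data": {
  "moves": [
    {"tx": 0.1,"ty": -0.01,"tz": 0,"wx": 0,"wy": 0,"wz": 0,"claw": 0.4},
    {"tx": 0.05,"ty": -0.005,"tz": 0,"wx": 0,"wy": 0,"wz": 0,"claw": 0.4},
    {"tx": 0.05,"ty": -0.005,"tz": 0,"wx": 0,"wy": 0,"wz": 0,"claw": 0.4}
  ]
}}

```text
clock: 18.68
eef_pos: [581.1, -26.8, 8.9]
eef_rot: [0.051, 0.993, -0.008, 0.11]
wrist_force: [-1.5, -0.2, 0.2]
grip_width: 34.2
grip_force: 0.6
```

```bash
python3 - <<'E'
from m import *
s=env.sense(); print(s['eef_pos'],s['wrist_force'],s['eef_rot'].round(3))
im,r=box('top10',(540,640,-90,60))
E
```

```text
[581.10436699 -26.84261201   8.94812233] [-1.48866196 -0.15932684  0.22315266] [ 0.051  0.993 -0.008  0.11 ]
mean z 36.1
box 226 z [36. 36. 36.] rect [612.2 -32.3] [63.  25.1] 84.1
extent [597. -64.  36.] [628.  -2.  36.]
```

{"op": "play_rows", "data": {
  "moves": [
    {"tx": 0.05,"ty": -0.005,"tz": 0,"wx": 0,"wy": 0,"wz": 0,"claw": 0.4},
    {"tx": 0.05,"ty": -0.005,"tz": 0,"wx": 0,"wy": 0,"wz": 0,"claw": 0.4}
  ]
}}

```text
clock: 18.9
eef_pos: [584.9, -27.1, 9.0]
eef_rot: [0.051, 0.993, -0.008, 0.11]
wrist_force: [-1.0, 0.3, -0.4]
grip_width: 34.0
grip_force: 0.3
```

{"op": "play_rows", "data": {
  "moves": [
    {"tx": 0.025,"ty": 0,"tz": 0,"wx": 0,"wy": 0,"wz": 0,"claw": 0.4}
  ]
}}

```text
clock: 18.98
eef_pos: [586.2, -27.1, 9.1]
eef_rot: [0.051, 0.993, -0.008, 0.11]
wrist_force: [-0.5, -0.1, -0.8]
grip_width: 34.4
grip_force: 0.2
```

{"op": "play_rows", "data": {
  "moves": [
    {"tx": 0.025,"ty": 0,"tz": 0,"wx": 0,"wy": 0,"wz": 0,"claw": 0.4}
  ]
}}

```text
clock: 19.07
eef_pos: [587.2, -27.1, 9.1]
eef_rot: [0.051, 0.993, -0.008, 0.11]
wrist_force: [-0.4, -0.0, -0.4]
grip_width: 34.7
grip_force: 0.3
```

{"op": "play_rows", "data": {
  "moves": [
    {"tx": 0.025,"ty": 0,"tz": 0,"wx": 0,"wy": 0,"wz": 0,"claw": 0.4}
  ]
}}

```text
clock: 19.15
eef_pos: [588.1, -27.1, 9.1]
eef_rot: [0.051, 0.993, -0.008, 0.11]
wrist_force: [-0.8, 0.6, -0.6]
grip_width: 34.4
grip_force: 0.3
```

{"op": "play_rows", "data": {
  "moves": [
    {"tx": 0.025,"ty": 0,"tz": 0,"wx": 0,"wy": 0,"wz": 0,"claw": 0.4}
  ]
}}

```text
clock: 19.23
eef_pos: [589.1, -27.1, 9.0]
eef_rot: [0.051, 0.993, -0.008, 0.11]
wrist_force: [-0.6, 0.3, 0.2]
grip_width: 34.1
grip_force: 0.3
```

```bash
python3 - <<'E'
from m import *
s=env.sense(); print(s['eef_pos'],s['wrist_force'])
im,r=box('top11',(540,640,-90,60))
W=cloud('top',np.load('pics/top11_d.npy')); z=W[...,2]
hsv=cv2.cvtColor(cv2.imread('pics/top11.png'),cv2.COLOR_BGR2HSV); v,u=np.mgrid[:420,:560]
red=(hsv[...,1]>170)&((hsv[...,0]<8)|(hsv[...,0]>172))&(u>240)&(u<380)&(v>75)&(v<160)
rect('stack',W,red&(z>135))
E
```

```text
[589.09460526 -27.132474     9.04853978] [-0.57847002  0.3160973   0.1836224 ]
mean z 36.0
box 86 z [36. 36. 36.] rect [615.3 -45.8] [36.  15.9] 83.7
extent [606. -64.  36.] [625. -29.  36.]
stack 2965 z [135.5 139.1 164.3] rect [638.1 -86.8] [209.9 150.4] 84.7
```

{"op": "play_rows", "data": {
  "moves": [
    {"tx": 0.025,"ty": 0,"tz": 0,"wx": 0,"wy": 0,"wz": 0,"claw": 0.4}
  ]
}}

```text
clock: 19.37
eef_pos: [589.5, -27.1, 8.9]
eef_rot: [0.051, 0.993, -0.008, 0.11]
wrist_force: [-6.5, 1.0, 3.9]
grip_width: 34.1
grip_force: 3.3
```

{"op": "play_rows", "data": {
  "moves": [
    {"tx": 0.025,"ty": 0,"tz": 0,"wx": 0,"wy": 0,"wz": 0,"claw": 0.4}
  ]
}}

```text
clock: 19.45
eef_pos: [589.6, -27.2, 8.8]
eef_rot: [0.051, 0.993, -0.008, 0.109]
wrist_force: [-10.8, 1.5, 8.1]
grip_width: 34.0
grip_force: 5.6
```

```bash
python3 - <<'E'
from m import *
im,d=snap('top','top12'); W=cloud('top',d); z=W[...,2]
hsv=cv2.cvtColor(cv2.imread('pics/top12.png'),cv2.COLOR_BGR2HSV); v,u=np.mgrid[:420,:560]
red=(hsv[...,1]>170)&((hsv[...,0]<8)|(hsv[...,0]>172))&(u>240)&(u<380)&(v>75)&(v<160)
m=red&(z>135)&(z<175); m=cv2.morphologyEx(m.astype(np.uint8),cv2.MORPH_OPEN,np.ones((3,3)))>0
rect('stack',W,m)
im,Wd,s=wrist('w2'); z=Wd[...,2]; sat=im.max(2).astype(int)-im.min(2)
q=(z>32)&(z<41)&(im.min(2)>110)&(sat<45)&(Wd[...,0]<640)&(abs(Wd[...,1]+30)<50); rect('box rear top',Wd,q); print(s['eef_pos'],Wd[q].min(0),s['wrist_force'])
E
```

```text
stack 2706 z [135.4 139.  163.6] rect [664.5 -89.7] [210.1  95.3] 83.9
box rear top 2557 z [34.9 36.  37.1] rect [610.5 -29.5] [44.7 21.4] 83.9
[589.55106088 -27.1466597    8.764975  ] [598.5710438  -52.40593792  34.34100104] [-7.07989398  0.4780474   5.30992748]
```

The rail is reached, shown by the sharp force rise with the stack unmoved. I'll back off gently.

{"op": "play_rows", "data": {
  "moves": [
    {"tx": -0.05,"ty": 0,"tz": 0,"wx": 0,"wy": 0,"wz": 0,"claw": 0.4},
    {"tx": -0.1,"ty": 0.01,"tz": 0,"wx": 0,"wy": 0,"wz": 0,"claw": 0.4},
    {"tx": -0.3,"ty": 0.03,"tz": 0,"wx": 0,"wy": 0,"wz": 0,"claw": 0.4},
    {"tx": -0.6,"ty": 0.06,"tz": 0,"wx": 0,"wy": 0,"wz": 0,"claw": 0.4},
    {"tx": -0.6,"ty": 0.06,"tz": 0.2,"wx": 0,"wy": 0,"wz": 0,"claw": 0.4}
  ]
}}

```text
clock: 19.97
eef_pos: [524.2, -20.4, 16.3]
eef_rot: [0.051, 0.993, -0.007, 0.11]
wrist_force: [0.8, 0.5, -0.3]
grip_width: 34.0
grip_force: 0.0
```

{"op": "play_rows", "data": {
  "moves": [
    {"tx": -0.4,"ty": 0,"tz": 0.7,"wx": 0,"wy": 0,"wz": 0,"claw": 0.4},
    {"tx": -0.2,"ty": 0,"tz": 0.9,"wx": 0,"wy": 0,"wz": 0,"claw": 0.4},
    {"tx": -0.2,"ty": 0,"tz": 0.9,"wx": 0,"wy": 0,"wz": 0,"claw": 0.4},
    {"tx": 0,"ty": 0,"tz": 0,"wx": 0,"wy": 0,"wz": 0,"claw": 0.4}
  ]
}}

```text
clock: 20.3
eef_pos: [493.9, -20.2, 121.3]
eef_rot: [0.051, 0.992, -0.008, 0.113]
wrist_force: [1.5, -0.6, -0.7]
grip_width: 34.0
grip_force: 0.0
```

```bash
python3 - <<'E'
from m import *
s=env.sense(); print(s['clock'],s['eef_pos'],s['wrist_force'])
im,r=box('top13',(580,640,-90,60))
d=np.load('pics/top13_d.npy'); W=cloud('top',d); z=W[...,2]
hsv=cv2.cvtColor(cv2.imread('pics/top13.png'),cv2.COLOR_BGR2HSV); v,u=np.mgrid[:420,:560]
red=(hsv[...,1]>170)&((hsv[...,0]<8)|(hsv[...,0]>172))&(u>240)&(u<380)&(v>75)&(v<160)
m=cv2.morphologyEx((red&(z>135)&(z<175)).astype(np.uint8),cv2.MORPH_OPEN,np.ones((3,3)))>0
rect('stack',W,m); rect('brush',W,(u>220)&(u<250)&(v>110)&(v<170)&(z>20))
cv2.imwrite('pics/crop13.png',cv2.resize(im[70:220,215:405,::-1],(760,600),interpolation=cv2.INTER_CUBIC))
E
```

```text
20.3 [493.92420606 -20.18142605 121.31833706] [ 1.54638072 -0.62064743 -0.70051433]
mean z 35.5
box 388 z [36. 36. 36.] rect [611.8 -27.2] [70.5 27. ] 84.1
extent [597. -62.  36.] [628.   7.  36.]
stack 2755 z [135.3 139.  164.5] rect [664.4 -90.8] [208.2  95.7] 83.8
brush 734 z [23.  28.9 33.6] rect [638.4  64.4] [42.5 88.3] 84.0
```

View pics/crop13.png

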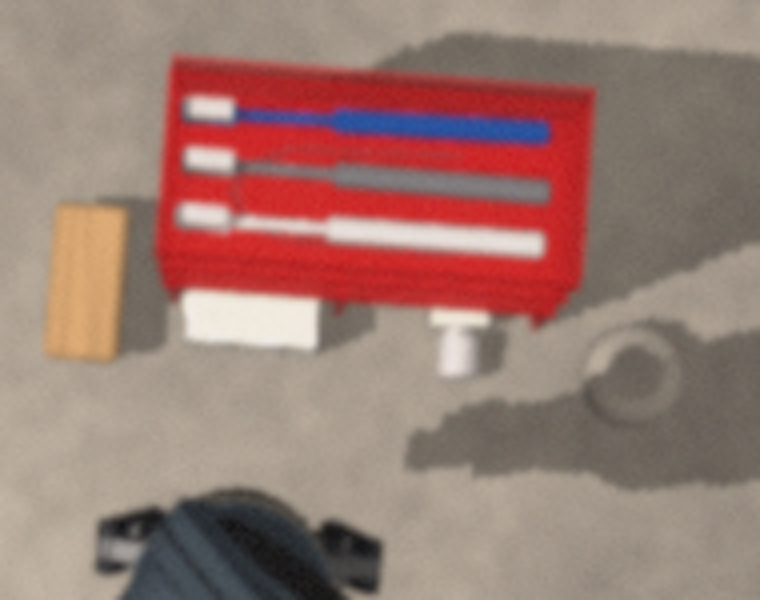

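The box is in the left cell at crop (250,320), with about 25 mm sticking out straight. The brush, tube cap, pumice and stack are where they were, and the gripper is clear, so I'll hand in.

```bash
python3 -c "
from h import *
print(job.sign_off())"
```

```text
the job is handed in; nothing more can be done
None
```

I shut the soap box's lid and slid it into the left cell against the back rail, then handed the job in; the hand-in gave no verdict. The last camera check had the box straight with about 25 mm sticking out, and the stack and brush where they started. The one close call was contact with the rail, where the wrist force reached about 13.5 N against the box's 15 N limit.

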